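# Torque down the rotor lid in the drawer of a bench analyser

## Task

The sample rotor of the bench analyser has been loaded, but the knob that holds its lid down is still loose. Pull the rotor drawer right out until it locks, turn the black knob clockwise until it clicks over at its set torque, then press the grey release tab down and push the drawer fully home. Leave the bottle, the tape roll and the needle packet where they are.

Things in the scene. Friction and masses are not known exactly. Their poses are not given: they have to be found in the camera images.
- analyser: White bench instrument (fixed; 240 wide, 167 deep, 122 mm high), drawer across its front, blank display and six keys on top. Origin: on the worktop under the middle of the drawer front's outer face (drawer home). -x points out of the front, the way the drawer pulls; y along the front. The drawer's front panel is 8 mm thick, 236 wide, 12 to 104 mm high; above it is a fixed brow.
- drawer (a joint): How far the drawer is out, m: 0 fully home, end stop at 0.145. A sprung tooth snaps in at 0.137 and then bars the way back; passing it takes about 3 N more than the 2 to 3 N of slide friction, and the drawer has up to 8 mm of play between lock and end stop. Nothing pulls it home, it stays where it is left.
- handle (a point): Middle of the grip of the drawer's handle, a bent aluminium bar: the grip runs along the analyser's y, 12 mm thick, 104 mm long, 120 mm above the worktop, its centre line 42 mm in front of the front panel (36 mm free behind it) and 16 mm above the panel's top edge. Offset 30 mm to the +y side of the analyser's middle. Moves with the drawer.
- knob_center (a point): Centre of the knob's grip, on its vertical axis, 88 mm above the worktop, 70 mm behind the front panel's outer face, midway across; it moves with the drawer, under the roof until that is out. Black round fluted knob, 50 mm across, from 64 to 104 mm high, grey disc and index line on top. It stands on the aluminium rotor lid, 108 mm across and 55 mm high.
- knob_clutch (a joint): How far the knob's grip has slipped over its nut at the torque clutch, rad, clockwise from above. Clockwise the knob first runs the nut down lightly (under 0.2 N m) over an unknown 1 to 2.2 rad; then the nut is tight and at 0.3 to 0.5 N m the grip slips. Notches are 0.70 rad apart; past half way (0.35) it drops into the next one. Below 0 it cannot go: counterclockwise the nut turns back.
- release_top (a point): Middle of the top of the release tab: grey ribbed tab, 34 mm wide (along y), standing out 34 mm from the front panel, top 97 mm above the worktop, offset 78 mm to the -y side of the analyser's middle; this point is 18 mm in front of the panel, whose top edge is 7 mm above the tab. Moves with the drawer.
- release_tab (a joint): How far the release tab is pressed down, m: 0 up, 0.010 fully down. A spring lifts it (2.4 N at first, 6.4 N fully down). The lock is clear from 0.007; it must be held down while the drawer starts back, and after about the first 20 mm it may come up again.
- bottle_white: White bottle with a blue label, 61 mm across, 150 mm high, standing beside the analyser at its +y side. Origin at the centre of its underside. Leave alone.
- tape_roll: Standing roll of cream tape, 33 mm across, 60 mm high, beside the analyser at its -y side. Origin at the centre of its underside. Leave alone.
- needle_pack: Flat needle packet, 86 x 30 x 9 mm, lying on the worktop to the right. Origin at the centre of its underside. Leave alone.

How it is judged:
On the way, in this order (a step that is already met when the one before it is completed fails the run):
1. the drawer is out past its lock, with the release tab up (value of joint drawer above 0.135 m and value of joint release_tab below 0.003 m), for 0.2 s.
2. with the drawer still out, the knob has clicked over by at least one notch (value of joint drawer above 0.13 m and value of joint knob_clutch above 0.55 rad), for 0.2 s.
3. the release tab is pressed down with the drawer out (value of joint drawer above 0.08 m and value of joint release_tab above 0.005 m), for 0.05 s.
At the end, for the whole second after the job is handed in: The drawer is fully home (within 4 mm), the release tab is up again and the knob stands at least one click (more than 0.55 rad) past where it started on its nut (value of joint drawer below 0.004 m and value of joint release_tab below 0.003 m and value of joint knob_clutch above 0.55 rad); the robot touches nothing.
It fails at once if the bottle is moved by more than 25 mm (distance of bottle_white from where it was at the start of the episode above 0.025 m).
It fails at once if the tape roll is moved by more than 25 mm (distance of tape_roll from where it was at the start of the episode above 0.025 m).
It fails at once if the needle packet is moved by more than 25 mm (distance of needle_pack from where it was at the start of the episode above 0.025 m).
It also fails if it takes over 64 s, if anything falls off the work surface, if the arm or the gripper's body presses on something with over 40 N, if the wrist force passes 120 N, or if a joint passes its speed limit or range.

## Robot

A 6-joint arm with a two-finger parallel gripper is mounted at the origin on a cart in front of the work surface, level with it; the furniture and walls round the work are solid. World frame = base frame: x ahead of the robot, y to its left, z up, the work surface at z = 0. Lengths are in m, angles in rad, forces in N, time in s.
With the tool pointing down it reaches from about 0.3 to 0.875 m from the base axis. Payload 6.4 kg.
Tool frame: the origin (TCP) lies midway between the tips of the shut fingers; the grasp point (between the pads) lies ctrl.grip_depth behind it (ctrl.grip_depth is the distance from the TCP to the grasp point, in m); x points along the fingers, y is the direction in which the jaws open and shut, and the axes are right-handed (so a half turn about x gives the same grasp; the last joint's range is limited). The gripper opens to 85 mm and grips with 20 to 120 N. Pads are 22 mm wide; open, the fingers measure 114 mm over their backs; the gripper's body (76 mm by 85 mm) begins 54 mm behind the grasp point. The pads swing forward as they close: fully open they stand 13 mm farther back than shut.
Start: joints at [1.004, 0.181, 1.607, -0, 1.354, -0.206], TCP at [0.203, 0.538, 0.231] pointing down, gripper open.
Joint ranges: [-2.99, 2.99], [-0.89, 2.07], [0.3, 2.58], [-1.14, 4.28], [0, 2.63], [-3.12, 3.12]. Speed limits (rad/s): [2.57, 2.57, 3.01, 3.14, 3.14, 3.14].

## Interface

Orientations are given as a unit quaternion [w, x, y, z].
In Python, from bench import ctrl gives the robot as it stands.
- The arm moves only by the shell command python3 -m creep 'ROWS'. ROWS is text: rows parted by semicolons, each of 7 numbers parted by spaces: the opening, from 0 (shut) to 1 (fully open), then the shift along the tool's x, y, z in cm, then the turn, a rotation vector about the tool's x, y, z in rad. In form: claw x y z ax ay az; .... A call has 1 to 10 rows; each row shifts and turns the pose as measured when the row begins, along the tool's axes as they then stand; what a row does not reach is not made up. A row lasts 1/8 s, in which the tool goes at most 62.5 mm and 10.7 degrees, less where a joint would pass 70% of its speed; a pose out of reach is approached as far as the arm can. A call with a gripper value outside its range is refused whole. The fingers move at their own pace and stop on an object; the grip force is fixed at half the most. Time passes only in rows, so rows that do not move let the fingers close. It gives the time, the measured TCP pose, the force and the opening at its end, in the units of the state.
- ctrl.get_obs(): the state, without advancing time (a new reading comes with each control period).
- ctrl.camera(name): name is "side" or "top" or "wrist"; returns (picture, depth): 420x560x3 uint8, blue, green, red; 420x560 float32, m along the optical axis (not along the pixel's ray), 0 where there is no reading.
- ctrl.calibration(name): a dict with "mtx" (3x3 intrinsics, pixels), "R" (3x3) and "t" (3): a world point X has camera coordinates R X + t; the wrist camera has in their place "tool_from_camera" (4x4, takes a point from camera to tool coordinates, whose origin is the TCP and whose axes are the tool frame's). Camera axes: x right, y down, z forward; pixel columns grow to the right and rows downward; lengths in m; the calibration is good to about 2 mm. The wrist camera is an equidistant fisheye: a pixel r from the principal point sees the ray r / f radians off the axis. A picture is of the moment at which its call begins: read the wrist's pose just before it. calibration takes no time and is no camera call.
- ctrl.hand_in(): hands the job in, once; it reports no verdict.
Trained networks look in the newest picture that a camera, given by its name, has taken for a name from the list of things; names that differ only in an ending like _2 or _b are one class to them, and where a whole thing is asked for, a point or a joint stands for the part that bears it (a point fixed in the world has none). Each returns a list of dicts, best first, with "confidence" (0 to 1); they miss things now and then, are a little off and sometimes report something else, mostly with a low value. They report only what shows in the picture. A call takes as long as a camera call.
- ctrl.find_in(query, camera): "rect" ([left, top, right, bottom] in pixels, round what is visible of it).
The state is a dict: "time_s": time; "q": joint angles; "dq": joint speeds; "joint_efforts": joint torques, N m; "eef_pos": TCP position; "eef_rot": TCP orientation; "wrist_force": force on the tool from outside, world axes, zero at the start; "torque": the same for the moment, N m; "opening": opening from 0.0 (shut) to 1.0 (fully open).
Only numpy, scipy, OpenCV 4.12 (cv2) and the standard library are available. Lean on these libraries where they do the work, as an engineer would, in place of code of your own. Each camera call takes 0.05 s, during which the arm holds its last target.

## Working session

There is one attempt and no reset: what is moved stays moved. The work goes in short steps, Python scripts to look and compute and a shell command to move; the robot and the scene stay as the last step left them, time stands still between calls to the robot, and variables do not carry over. Pictures are saved under pics/ and viewed, and the job is handed in when it is done.

```bash
ls; mkdir -p pics; python3 - <<'E'
from bench import ctrl
import cv2,numpy as np
o=ctrl.get_obs();print(o);print(ctrl.grip_depth)
for n in ("side","top"):
    p,d=ctrl.camera(n);cv2.imwrite(f"pics/{n}0.png",p);np.save(f"pics/{n}0.npy",d)
    c=ctrl.calibration(n);print(n,c)
    for q in ("analyser","handle","knob_center","release_top","bottle_white","tape_roll","needle_pack"):
        print(q,[(r["rect"],round(r["confidence"],2)) for r in ctrl.find_in(q,n)][:2])
print(ctrl.get_obs()["time_s"])
E
```

```text
pics
{'time_s': 0.0, 'q': array([ 1.00369101e+00,  1.81555362e-01,  1.60799110e+00,  9.18054431e-06,
        1.35378258e+00, -2.06307539e-01]), 'dq': array([-0.00098297,  0.00013202, -0.00044206, -0.00023963,  0.00292597,
       -0.00102789]), 'joint_efforts': array([-4.44056313e-04, -4.44887638e+01, -3.51324928e+01, -4.76791356e-04,
        9.43634397e-03,  1.36145619e-05]), 'eef_pos': array([0.20267593, 0.53751991, 0.23038426]), 'eef_rot': array([ 0.69539714,  0.12630378,  0.69586607, -0.12743854]), 'wrist_force': array([-1.23379255,  0.06276354,  0.69822022]), 'torque': array([-0.05170666, -0.03863608, -0.0249923 ]), 'opening': 1.0013921843713494}
0.0187
side {'mtx': array([[462.52830886,   0.        , 278.338946  ],
       [  0.        , 462.52830886, 207.66122636],
       [  0.        ,   0.        ,   1.        ]]), 'R': array([[-0.49541495, -0.86863935, -0.00545096],
       [-0.68157949,  0.39260329, -0.6175047 ],
       [ 0.53852894, -0.30220579, -0.78654831]]), 't': array([0.30818425, 0.47610307, 0.76630223])}
analyser [([205.4, 130.1, 330.5, 243.0], 0.71)]
handle [([238.0, 
[... 340 characters left out ...]
126],
       [  0.        , 402.00687534, 212.70668739],
       [  0.        ,   0.        ,   1.        ]]), 'R': array([[-0.01025118, -0.99960301, -0.02624368],
       [-0.9808755 ,  0.01515361, -0.1940454 ],
       [ 0.19436605,  0.02375259, -0.98064145]]), 't': array([0.00960585, 0.59371429, 0.86984105])}
analyser [([378.5, 233.3, 418.4, 253.1], 0.56)]
handle [([236.7, 189.2, 342.0, 222.8], 0.81)]
knob_center [([237.7, 189.2, 337.4, 217.7], 0.96)]
release_top [([319.6, 195.3, 330.6, 210.1], 0.73)]
bottle_white [([186.1, 152.1, 218.5, 190.6], 0.96), ([315.9, 196.5, 331.9, 207.7], 0.24)]
tape_roll [([347.4, 172.7, 362.8, 195.2], 0.78)]
needle_pack [([380.3, 236.1, 416.8, 254.2], 0.71)]
0.8
```

View pics/side0.png

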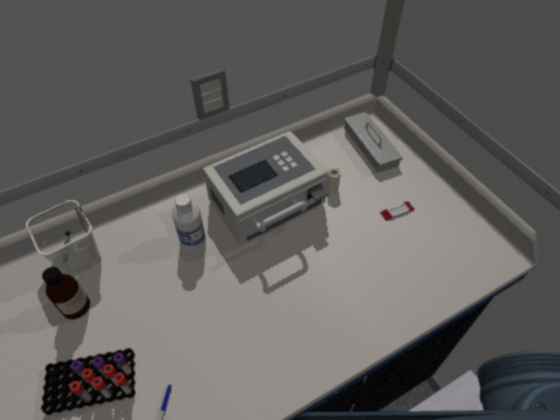

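View pics/top0.png

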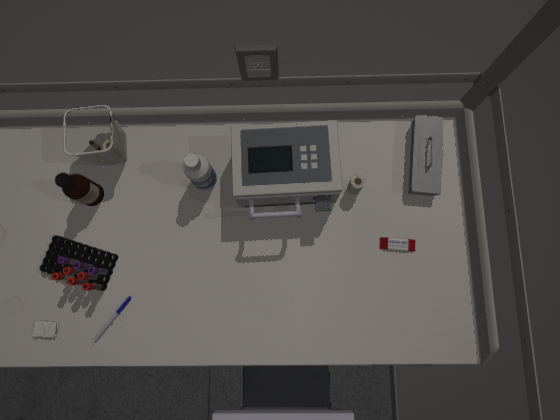

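```bash
cat > h.py <<'E'
import numpy as np,cv2
from bench import ctrl
def cloud(n,d):
    c=ctrl.calibration(n);K=c["mtx"];v,u=np.indices(d.shape)
    P=np.stack([(u-K[0,2])/K[0,0]*d,(v-K[1,2])/K[1,1]*d,d],-1)
    return (P-c["t"])@c["R"]
E
python3 - <<'E'
from h import *
for n,box,tb in (("top",(228,175,345,228),(228,118,345,200)),("side",(205,130,335,248),(205,130,335,220))):
    d=np.load(f"pics/{n}0.npy");X=cloud(n,d)
    print(n,"table z",np.median(X[300:340,200:280][...,2]) if n=="top" else np.median(X[280:320,250:330][...,2]))
    P=X[box[1]:box[3],box[0]:box[2]].reshape(-1,3);P=P[np.isfinite(P).all(1)]
    b=P[(P[:,2]>.10)&(P[:,2]<.135)]
    np.set_printoptions(precision=4,suppress=True)
    # roof
    roof=P[(P[:,2]>.112)&(P[:,2]<.13)]
    T=X[tb[1]:tb[3],tb[0]:tb[2]].reshape(-1,3);T=T[(T[:,2]>.114)&(T[:,2]<.13)]
    print("all top", T.min(0),T.max(0),len(T))
    r=cv2.minAreaRect(T[:,:2].astype(np.float32));print(r)
    # histogram in x
    h,e=np.histogram(T[:,0],40);print(np.c_[e[:-1],h][:14])
E
python3 - <<'E'
import cv2
p=cv2.imread('pics/top0.png')[105:235,180:370];cv2.imwrite('pics/topc.png',cv2.resize(p,None,fx=4,fy=4,interpolation=2))
E
```

```text
top table z -0.0004959301419772116
all top [ 0.6208 -0.1384  0.114 ] [0.7927 0.106  0.1288] 7669
((0.7072303891181946, -0.015433333814144135), (0.165899395942688, 0.24030984938144684), 2.167705535888672)
[[  0.6208  88.    ]
 [  0.6251 193.    ]
 [  0.6294 212.    ]
 [  0.6337 214.    ]
 [  0.638  212.    ]
 [  0.6423 215.    ]
 [  0.6466 219.    ]
 [  0.6509 208.    ]
 [  0.6552 203.    ]
 [  0.6595 201.    ]
 [  0.6638 209.    ]
 [  0.6681 212.    ]
 [  0.6724 201.    ]
 [  0.6767 206.    ]]
side table z 0.0009474495736746433
all top [ 0.5721 -0.1369  0.114 ] [0.864  0.1076 0.1299] 6163
((0.7194392681121826, -0.014158204197883606), (0.29226377606391907, 0.2404751479625702), 1.9647905826568604)
[[  0.5721 157.    ]
 [  0.5794  60.    ]
 [  0.5867   0.    ]
 [  0.594    0.    ]
 [  0.6013   0.    ]
 [  0.6086   0.    ]
 [  0.6159  54.    ]
 [  0.6232 363.    ]
 [  0.6305 283.    ]
 [  0.6378 270.    ]
 [  0.6451 299.    ]
 [  0.6524 278.    ]
 [  0.6597 265.    ]
 [  0.667  269.    ]]
```

View pics/topc.png

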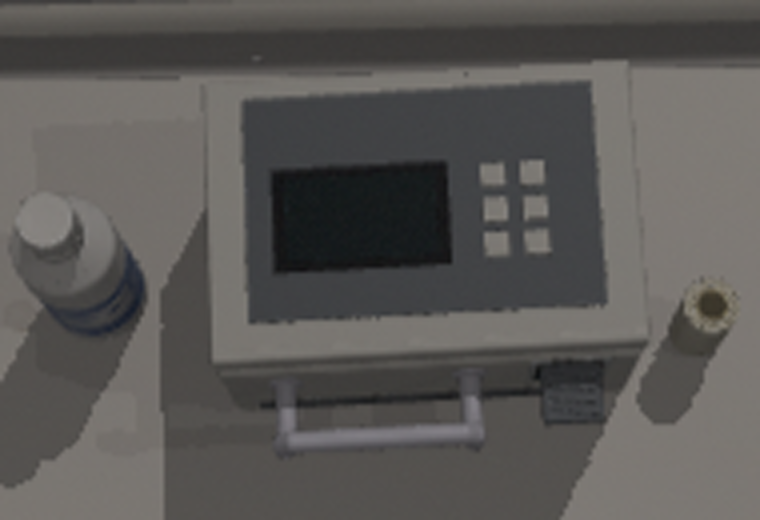

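```bash
python3 - <<'E'
from h import *
np.set_printoptions(precision=4,suppress=True)
th=np.deg2rad(2.07);R=np.array([[np.cos(th),-np.sin(th)],[np.sin(th),np.cos(th)]])
for n,box in (("top",(228,170,345,228)),("side",(205,130,335,248))):
    X=cloud(n,np.load(f"pics/{n}0.npy"));P=X[box[1]:box[3],box[0]:box[2]].reshape(-1,3)
    H=P[(P[:,2]>.118)&(P[:,2]<.13)&(P[:,0]<.60)&(P[:,0]>.55)]
    H=H[H[:,2]>.121]
    vx,vy,x0,y0=cv2.fitLine(H[:,:2].astype(np.float32),cv2.DIST_HUBER,0,.01,.01).ravel()
    A=H[:,:2]@R
    print(n,len(H),"dir deg",np.degrees(np.arctan2(-vx*np.sign(vy),abs(vy))),H.mean(0),"A y range",A.min(0),A.max(0),np.median(A,0))
    T=P[(P[:,2]>.114)&(P[:,2]<.13)&(P[:,0]>.6)&(P[:,0]<.8)];A=T[:,:2]@R;print("roof A",np.percentile(A,[0.5,50,99.5],axis=0))
    T=P[(P[:,2]>.092)&(P[:,2]<.099)&(P[:,0]<.66)&(P[:,1]<-.02)];A=T[:,:2]@R;
    if len(T): print("tab A",np.percentile(A,[1,50,99],axis=0),len(T))
    T=P[(P[:,2]>.03)&(P[:,2]<.08)&(P[:,0]<.66)];A=T[:,:2]@R;print("front A",np.percentile(A,[5,50,95],axis=0),len(T))
E
```

```text
top 238 dir deg 2.132915 [0.5786 0.0108 0.1243] A y range [ 0.5729 -0.0623] [0.5848 0.0432] [ 0.5784 -0.0105]
roof A [[ 0.6237 -0.1586]
 [ 0.649  -0.0335]
 [ 0.6802  0.0782]]
tab A [[ 0.5875 -0.152 ]
 [ 0.6058 -0.1151]
 [ 0.6223 -0.0471]] 291
front A [[ 0.6203 -0.149 ]
 [ 0.6212 -0.0218]
 [ 0.622   0.0666]] 369
side 229 dir deg 2.0064886 [0.5778 0.0119 0.1253] A y range [ 0.5724 -0.0645] [0.5845 0.0428] [ 0.5773 -0.0074]
roof A [[ 0.6238 -0.158 ]
 [ 0.6965 -0.0314]
 [ 0.7868  0.0795]]
tab A [[ 0.5873 -0.1521]
 [ 0.6103 -0.1111]
 [ 0.6233 -0.0458]] 247
front A [[ 0.6201 -0.1914]
 [ 0.6221 -0.003 ]
 [ 0.6502  0.0792]] 782
```

```bash
cat >> h.py <<'E'
from scipy.spatial.transform import Rotation as Ro
TH=np.deg2rad(2.07);RA=np.array([[np.cos(TH),-np.sin(TH),0],[np.sin(TH),np.cos(TH),0],[0,0,1.]])
O=RA@np.array([0.6205,-0.040,0])
def w(p): return O+RA@np.array(p,float)
def to(p,yaxis):
    """p analyser coords of TCP, yaxis analyser direction for tool y; prints tool shift cm & rotvec(tool frame) both halves"""
    o=ctrl.get_obs();q=o["eef_rot"];M=Ro.from_quat([q[1],q[2],q[3],q[0]]).as_matrix()
    print("t",round(o["time_s"],2),"pos A",np.round(RA.T@(o["eef_pos"]-O),4),"F",np.round(o["wrist_force"],1),"T",np.round(o["torque"],2),"op",round(o["opening"],3),"q",np.round(o["q"],2))
    print("shift cm",np.round(100*M.T@(w(p)-o["eef_pos"]),2))
    for s in (1,-1):
        x=np.array([0,0,-1.]);y=RA@np.array(yaxis,float)*s;D=np.c_[x,y,np.cross(x,y)]
        print(s,"rotvec",np.round(Ro.from_matrix(M.T@D).as_rotvec(),3))
    return M
E
python3 - <<'E'
from h import *
np.set_printoptions(precision=3,suppress=True)
print(w([-.042,.03,.12]))
print(to([-.042,.03,.2],[1,0,0]))
E
```

```text
[0.578 0.011 0.12 ]
t 0.8 pos A [-0.398  0.57   0.231] F [0.2 1.1 0.4] T [ 0.03  0.   -0.01] op 0.998 q [ 1.    0.18  1.61 -0.    1.35 -0.21]
shift cm [  3.13 -36.06  53.74]
1 rotvec [ 1.174  0.    -0.   ]
-1 rotvec [-1.968  0.     0.   ]
[[ 0.     0.353  0.936]
 [ 0.     0.936 -0.353]
 [-1.     0.     0.   ]]
```

```bash
python3 -m creep '0.5 0 0 0 0.168 0 0;0.5 0 0 0 0.168 0 0;0.5 0 0 0 0.168 0 0;0.5 0 0 0 0.168 0 0;0.5 0 0 0 0.168 0 0;0.5 0 0 0 0.168 0 0;0.5 0 0 0 0.166 0 0;0.5 0 2.7 5 0 0 0;0.5 0 2.7 5 0 0 0;0.5 0 2.7 5 0 0 0'
python3 - <<'E'
from h import *
to([-.042,.03,.2],[1,0,0])
E
```

```text
time_s: 2.05
eef_pos: [0.284, 0.387, 0.2312]
eef_rot: [0.501, 0.5, 0.501, -0.499]
wrist_force: [1.5, 0.4, -0.1]
opening: 0.5
t 2.05 pos A [-0.3227  0.4165  0.2312] F [ 1.5  0.4 -0.1] T [ 0.01 -0.03 -0.01] op 0.5 q [ 0.69 -0.04  1.84  0.    1.34  0.69]
shift cm [ 3.1  29.36 37.68]
1 rotvec [-0.034 -0.001 -0.001]
-1 rotvec [ 3.108e+00 -2.000e-03  2.000e-03]
```

```bash
python3 -m creep '0.5 0 3.8 4.8 -0.034 0 0;0.5 0 3.8 4.8 0 0 0;0.5 0 3.8 4.8 0 0 0;0.5 0 3.8 4.8 0 0 0;0.5 0 3.8 4.8 0 0 0;0.5 0 3.8 4.8 0 0 0;0.5 0 3.8 4.8 0 0 0;0.5 0 1.5 2 0 0 0'
python3 - <<'E'
from h import *
to([-.042,.03,.2],[1,0,0])
E
```

```text
time_s: 3.05
eef_pos: [0.5834, 0.0289, 0.234]
eef_rot: [0.51, 0.494, 0.508, -0.488]
wrist_force: [-0.4, 0.3, -0.6]
opening: 0.498
t 3.05 pos A [-0.0364  0.0478  0.234 ] F [-0.4  0.3 -0.6] T [ 0.   -0.01 -0.02] op 0.498 q [-0.16  0.19  1.59  0.    1.35 -0.19]
shift cm [ 3.39 -0.59  1.79]
1 rotvec [-0.    -0.003 -0.009]
-1 rotvec [ 3.141 -0.014  0.005]
```

```bash
python3 -m creep '0.42 3.4 -0.6 1.8 0 0 -0.009;0.42 0 0 0 0 0 0'
python3 - <<'E'
from h import *
to([-.042,.03,.103],[1,0,0])
p,d=ctrl.camera("wrist");cv2.imwrite("pics/w1.png",p)
E
```

```text
time_s: 3.3
eef_pos: [0.5797, 0.008, 0.1993]
eef_rot: [0.507, 0.493, 0.509, -0.491]
wrist_force: [0.6, 0.3, 0.6]
opening: 0.421
t 3.3 pos A [-0.0409  0.0271  0.1993] F [0.6 0.3 0.6] T [ 0.    0.01 -0.04] op 0.421 q [-0.19  0.22  1.63  0.    1.29 -0.23]
shift cm [ 9.63 -0.11 -0.27]
1 rotvec [-0.004 -0.003 -0.   ]
-1 rotvec [ 3.138 -0.     0.005]
```

View pics/w1.png

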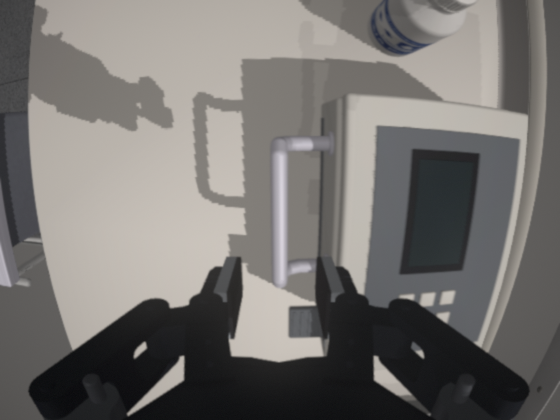

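The wrist view shows the handle bar at column ~280, midway between the fingertips (~237 and ~322), parallel to the pads. Descending onto it.

```bash
python3 -m creep '0.42 4.5 -0.1 -0.2 0 0 0;0.42 3.5 0 0 0 0 0;0.42 1.6 0 0 0 0 0;0.42 0 0 0 0 0 0'
python3 - <<'E'
from h import *
to([-.042,.03,.103],[1,0,0])
E
```

```text
time_s: 3.85
eef_pos: [0.5864, 0.0138, 0.1118]
eef_rot: [0.513, 0.496, 0.505, -0.486]
wrist_force: [-0.4, 0.0, -0.5]
opening: 0.422
t 3.85 pos A [-0.034   0.0327  0.1118] F [-0.4  0.  -0.5] T [-0.01  0.01  0.01] op 0.422 q [-0.18  0.33  1.69  0.01  1.11 -0.22]
shift cm [ 0.87 -0.81  0.27]
1 rotvec [ 0.    -0.001 -0.018]
-1 rotvec [-3.141e+00  2.800e-02 -1.000e-03]
```

```bash
python3 -m creep '0.42 0.7 -0.8 0.2 0 0 -0.018;0.42 0 0 0 0 0 0;0 0 0 0 0 0 0;0 0 0 0 0 0 0;0 0 0 0 0 0 0;0 0 0 0 0 0 0'
python3 - <<'E'
from h import *
to([-.042,.03,.103],[1,0,0])
E
```

```text
time_s: 4.6
eef_pos: [0.5793, 0.0115, 0.1087]
eef_rot: [0.51, 0.491, 0.509, -0.49]
wrist_force: [-0.8, -0.2, -1.8]
opening: 0.115
t 4.6 pos A [-0.0411  0.0306  0.1087] F [-0.8 -0.2 -1.8] T [0.03 0.08 0.06] op 0.115 q [-0.18  0.33  1.69  0.    1.12 -0.22]
shift cm [ 0.57 -0.09  0.06]
1 rotvec [ 0.001  0.    -0.002]
-1 rotvec [-3.141e+00  3.000e-03  1.000e-03]
```

```bash
python3 -m creep '0 0 -1.5 0 0 0 0;0 0 -2.5 0 0 0 0;0 0 -2.5 0 0 0 0;0 0 -2.5 0 0 0 0;0 0 -2 0 0 0 0;0 0 0 0 0 0 0'
python3 - <<'E'
from h import *
to([-.042-.141,.03,.103],[1,0,0])
E
```

```text
time_s: 5.35
eef_pos: [0.4713, 0.0074, 0.1087]
eef_rot: [0.512, 0.494, 0.506, -0.488]
wrist_force: [-1.9, -0.3, -2.9]
opening: 0.113
t 5.35 pos A [-0.1492  0.0304  0.1087] F [-1.9 -0.3 -2.9] T [-0.07  0.52  0.07] op 0.113 q [-0.24  0.1   1.98  0.    1.06 -0.28]
shift cm [ 0.52 -3.38  0.04]
1 rotvec [ 0.     0.001 -0.014]
-1 rotvec [-3.141e+00  2.100e-02  1.000e-03]
```

Moved 108 mm from home; 33 mm more to about 0.141.

```bash
python3 -m creep '0 0 -1.5 0 0 0 0;0 0 -1 0 0 0 0;0 0 -0.7 0 0 0 0;0 0 -0.6 0 0 0 0;0 0 0 0 0 0 0'
python3 - <<'E'
from h import *
to([-.042-.141,.03,.103],[1,0,0])
E
```

```text
time_s: 5.98
eef_pos: [0.4361, 0.0061, 0.1086]
eef_rot: [0.514, 0.496, 0.504, -0.486]
wrist_force: [-1.7, -0.8, -0.6]
opening: 0.111
t 5.97 pos A [-0.1844  0.0304  0.1086] F [-1.7 -0.8 -0.6] T [0.05 0.36 0.03] op 0.111 q [-0.26  0.01  2.07  0.01  1.05 -0.3 ]
shift cm [0.57 0.13 0.04]
1 rotvec [-0.001 -0.    -0.02 ]
-1 rotvec [ 3.141 -0.031  0.   ]
```

```bash
python3 -m creep '0.42 0 0 0 0 0 0;0.42 0 0 0 0 0 0;0.42 -3 0 0 0 0 0.02;0.42 -5 0 0 0 0 0;0.42 -3 0 0 0 0 0;0.7 0 0 0 0 0 0'
python3 - <<'E'
from h import *
np.set_printoptions(precision=4,suppress=True)
to([-.141+.07,0,.2],[0,1,0])
for n in ("top","side"):
    p,d=ctrl.camera(n);cv2.imwrite(f"pics/{n}1.png",p[100:300,170:400].repeat(3,0).repeat(3,1));X=cloud(n,d)
    A=(X-O)@RA
    A=A[100:320,170:400].reshape(-1,3)
    for nm,m in (("handle",(abs(A[:,0]+.185)<.025)&(A[:,2]>.118)&(A[:,2]<.13)&(abs(A[:,1]-.03)<.045)),
       ("knobtop",(abs(A[:,0]+.071)<.05)&(abs(A[:,1])<.04)&(A[:,2]>.095)&(A[:,2]<.11))):
        B=A[m];print(n,nm,len(B),B.mean(0),np.percentile(B,[2,98],axis=0))
E
```

```text
time_s: 6.72
eef_pos: [0.4331, 0.0054, 0.2224]
eef_rot: [0.519, 0.501, 0.498, -0.481]
wrist_force: [0.2, 0.1, 0.2]
opening: 0.62
t 6.72 pos A [-0.1875  0.0298  0.2224] F [0.2 0.1 0.2] T [-0.03  0.06 -0.04] op 0.62 q [-0.27 -0.18  1.98  0.01  1.29 -0.31]
shift cm [ 2.72 11.55  2.96]
1 rotvec [-1.572  0.033 -0.032]
-1 rotvec [ 1.569 -0.032 -0.033]<stdin>:10: RuntimeWarning: Mean of empty slice.
  ret = um.true_divide(
Traceback (most recent call last):
IndexError: index -1 is out of bounds for axis 0 with size 0
```

View pics/top1.png

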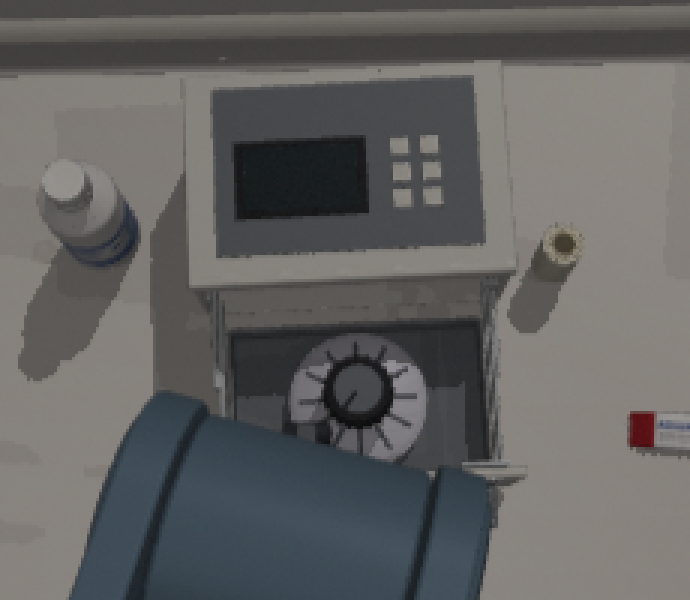

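```bash
python3 - <<'E'
from h import *
np.set_printoptions(precision=4,suppress=True)
for n in ("top","side"):
    p,d=ctrl.camera(n);cv2.imwrite(f"pics/{n}2.png",p[100:300,170:400].repeat(3,0).repeat(3,1));X=cloud(n,d)
    A=(X-O)@RA
    A=A[100:320,170:400].reshape(-1,3)
    for nm,m in (("handle",(abs(A[:,0]+.185)<.025)&(A[:,2]>.118)&(A[:,2]<.13)&(abs(A[:,1]-.03)<.045)),
       ("knobtop",(abs(A[:,0]+.071)<.05)&(abs(A[:,1])<.04)&(A[:,2]>.095)&(A[:,2]<.11)),
       ("tab",(abs(A[:,0]+.161)<.025)&(abs(A[:,1]+.078)<.025)&(A[:,2]>.091)&(A[:,2]<.1))):
        B=A[m];print(n,nm,len(B))
        if len(B):print(B.mean(0),np.percentile(B,[2,98],axis=0))
E
```

```text
top handle 0
top knobtop 423
[-0.0739 -0.0007  0.103 ] [[-0.0966 -0.023   0.0966]
 [-0.0509  0.0225  0.1068]]
top tab 47
[-0.1604 -0.0927  0.0955] [[-0.1763 -0.0959  0.0924]
 [-0.1442 -0.0897  0.0984]]
side handle 267
[-0.1862  0.031   0.1253] [[-0.191  -0.0126  0.1194]
 [-0.1796  0.0736  0.1288]]
side knobtop 392
[-0.0756  0.0028  0.1041] [[-0.0972 -0.0195  0.096 ]
 [-0.0518  0.024   0.1081]]
side tab 74
[-0.1717 -0.08    0.0963] [[-0.1766 -0.0945  0.0922]
 [-0.1623 -0.0622  0.0994]]
```

```bash
python3 -m creep '0.75 0 2 0.5 -0.175 0 0;0.75 0 2 0.8 -0.175 0 0;0.75 0 2 1 -0.175 0 0;0.75 0 0 0 -0.175 0 0;0.75 0 0 0 -0.175 0 0;0.75 0 0 0 -0.175 0 0;0.75 0 0 0 -0.175 0 0;0.75 0 0 0 -0.175 0 0;0.75 0 0 0 -0.172 0 0;0.75 0 0 0 0 0 0'; python3 - <<'E'
from h import *
to([-.141+.07,0,.2],[0,1,0])
E
```

```text
time_s: 8.12
eef_pos: [0.4868, -0.0014, 0.2005]
eef_rot: [0.707, -0.026, 0.706, 0.034]
wrist_force: [0.7, -0.6, -0.6]
opening: 0.753
t 8.12 pos A [-0.1341  0.0211  0.2005] F [ 0.7 -0.6 -0.6] T [-0.03 -0.02  0.01] op 0.753 q [-0.25  0.01  1.86  0.01  1.28 -1.91]
shift cm [ 0.03 -2.41  6.2 ]
1 rotvec [ 0.049  0.001 -0.011]
-1 rotvec [-3.093e+00  1.800e-02  2.000e-03]
```

View pics/side2.png

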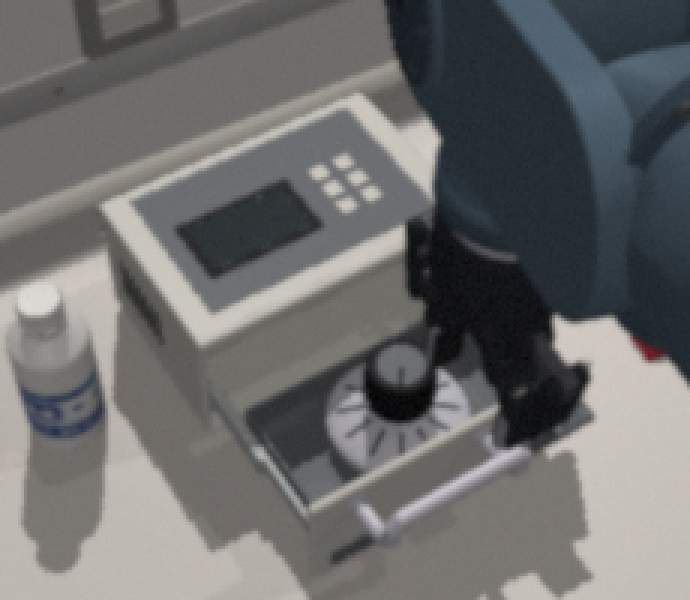

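```bash
python3 -m creep '0.8 0 -1.2 3.2 0.049 0 0;0.8 0 -1.2 2.8 0 0 0;0.8 2 0 0 0 0 0;0.8 0 0 0 0 0 0'; python3 - <<'E'
from h import *
to([-.0735,0,.13],[0,1,0])
E
```

```text
time_s: 8.62
eef_pos: [0.5473, -0.0214, 0.175]
eef_rot: [0.705, -0.002, 0.709, 0.011]
wrist_force: [0.4, -0.0, 0.6]
opening: 0.797
t 8.62 pos A [-0.0743 -0.0011  0.175 ] F [ 0.4 -0.   0.6] T [-0.01  0.01  0.02] op 0.797 q [-0.26  0.18  1.72  0.01  1.24 -1.86]
shift cm [4.5  0.06 0.11]
1 rotvec [-0.018 -0.007 -0.014]
-1 rotvec [ 3.124 -0.021  0.01 ]
```

```bash
python3 -m creep '0.8 4 0.1 0.1 -0.018 -0.007 -0.014;0.8 0 0 0 0 0 0'; python3 - <<'E'
from h import *
to([-.0735,0,.066],[0,1,0])
p,d=ctrl.camera("wrist");cv2.imwrite("pics/w2.png",p)
E
```

```text
time_s: 8.88
eef_pos: [0.548, -0.0198, 0.1348]
eef_rot: [0.707, -0.012, 0.707, 0.011]
wrist_force: [-1.3, 0.3, -1.0]
opening: 0.797
t 8.88 pos A [-0.0736  0.0004  0.1348] F [-1.3  0.3 -1. ] T [-0.03 -0.   -0.02] op 0.797 q [-0.25  0.23  1.76 -0.    1.15 -1.86]
shift cm [ 6.88 -0.04  0.  ]
1 rotvec [-0.004  0.     0.001]
-1 rotvec [ 3.138e+00  1.000e-03 -1.000e-03]
```

View pics/w2.png

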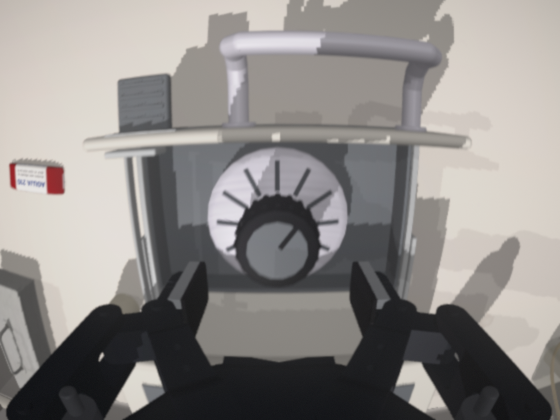

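The knob (centre about (277,250)) is centred between the pads (~205 and ~352). Descending.

```bash
python3 -m creep '0.8 2.5 0 0 0 0 0;0.8 2.2 0 0 0 0 0;0.8 1.5 0 0 0 0 0;0.8 0 0 0 0 0 0'; python3 - <<'E'
from h import *
to([-.0735,0,.066],[0,1,0])
E
```

```text
time_s: 9.43
eef_pos: [0.557, -0.0222, 0.0829]
eef_rot: [0.713, -0.012, 0.701, 0.008]
wrist_force: [-0.5, -0.2, 0.4]
opening: 0.8
t 9.43 pos A [-0.0647 -0.0023  0.0829] F [-0.5 -0.2  0.4] T [-0.04  0.03  0.  ] op 0.8 q [-0.25  0.31  1.78  0.    1.03 -1.85]
shift cm [ 1.68  0.23 -0.91]
1 rotvec [-0.008  0.018  0.005]
-1 rotvec [ 3.134  0.008 -0.029]
```

```bash
python3 -m creep '0.8 0.8 0.2 -0.9 -0.008 0.018 0.005;0.8 0.9 0 -0.2 0 0 0;0.8 0 0 0 0 0 0'; python3 - <<'E'
from h import *
to([-.0735,0,.066],[0,1,0])
E
```

```text
time_s: 9.8
eef_pos: [0.5468, -0.0209, 0.0671]
eef_rot: [0.708, -0.013, 0.706, 0.013]
wrist_force: [0.2, 0.2, 0.4]
opening: 0.801
t 9.8 pos A [-0.0748 -0.0006  0.0671] F [0.2 0.2 0.4] T [-0.04 -0.08  0.04] op 0.801 q [-0.25  0.33  1.8  -0.    1.02 -1.86]
shift cm [0.11 0.06 0.13]
1 rotvec [0.001 0.002 0.001]
-1 rotvec [-3.141e+00 -1.000e-03  4.000e-03]
```

```bash
python3 -m creep '0.8 0 0 0.1 0 0 0;0 0 0 0 0 0 0;0 0 0 0 0 0 0;0 0 0 0 0 0 0;0 0 0 0 0 0 0'; python3 - <<'E'
from h import *
to([-.0735,0,.066],[0,1,0])
E
python3 -m creep '0 0 0 0 0.15 0 0;0 0 0 0 0.15 0 0;0 0 0 0 0.15 0 0;0 0 0 0 0.15 0 0;0 0 0 0 0.15 0 0'; python3 - <<'E'
from h import *
to([-.0735,0,.066],[0,1,0])
E
```

```text
time_s: 10.42
eef_pos: [0.5485, -0.0207, 0.0679]
eef_rot: [0.708, -0.013, 0.706, 0.013]
wrist_force: [-1.0, 0.8, 0.2]
opening: 0.575
t 10.43 pos A [-0.0731 -0.0005  0.0679] F [-1.   0.8  0.2] T [ 0.12  0.05 -0.11] op 0.575 q [-0.25  0.33  1.79  0.    1.02 -1.86]
shift cm [ 0.19  0.05 -0.04]
1 rotvec [0.    0.004 0.001]
-1 rotvec [-3.141e+00 -1.000e-03  6.000e-03]
time_s: 11.05
eef_pos: [0.5487, -0.0203, 0.0679]
eef_rot: [0.661, 0.254, 0.659, -0.254]
wrist_force: [-0.3, 0.8, 0.1]
opening: 0.581
t 11.05 pos A [-0.0729 -0.0001  0.0679] F [-0.3  0.8  0.1] T [0.   0.16 0.14] op 0.581 q [-0.25  0.33  1.79 -0.    1.02 -1.09]
shift cm [ 0.19 -0.03 -0.05]
1 rotvec [-0.77   0.004 -0.   ]
-1 rotvec [ 2.372 -0.    -0.005]
```

```bash
for i in 1; do python3 -m creep '0 0 0 0 0.15 0 0;0 0 0 0 0.15 0 0;0 0 0 0 0.15 0 0'; done; python3 -c "
from h import *
to([-.0735,0,.066],[0,1,0])"
python3 -m creep '0 0 0 0 0.15 0 0;0 0 0 0 0.15 0 0'; python3 -c "
from h import *
to([-.0735,0,.066],[0,1,0])"
python3 -m creep '0 0 0 0 0.15 0 0;0 0 0 0 0.15 0 0'; python3 -c "
from h import *
to([-.0735,0,.066],[0,1,0])"
```

```text
time_s: 11.42
eef_pos: [0.5488, -0.0201, 0.0679]
eef_rot: [0.586, 0.398, 0.583, -0.398]
wrist_force: [0.9, 1.2, 0.1]
opening: 0.582
t 11.43 pos A [-0.0728  0.0001  0.0679] F [0.9 1.2 0.1] T [0.04 0.23 0.18] op 0.582 q [-0.25  0.33  1.79 -0.    1.02 -0.63]
shift cm [ 0.19 -0.07 -0.02]
1 rotvec [-1.232  0.005 -0.   ]
-1 rotvec [ 1.909e+00 -1.000e-03 -5.000e-03]
time_s: 11.68
eef_pos: [0.549, -0.0201, 0.0679]
eef_rot: [0.518, 0.484, 0.515, -0.483]
wrist_force: [1.5, 0.3, 0.7]
opening: 0.583
t 11.68 pos A [-0.0726  0.0001  0.0679] F [1.5 0.3 0.7] T [0.07 0.3  0.21] op 0.583 q [-0.25  0.33  1.79 -0.    1.02 -0.32]
shift cm [ 0.19 -0.09  0.01]
1 rotvec [-1.541e+00  5.000e-03 -1.000e-03]
-1 rotvec [ 1.601e+00 -1.000e-03 -5.000e-03]
time_s: 11.92
eef_pos: [0.5492, -0.0201, 0.0679]
eef_rot: [0.438, 0.557, 0.434, -0.556]
wrist_force: [0.8, -0.2, 0.5]
opening: 0.578
t 11.93 pos A [-0.0724  0.0001  0.0679] F [ 0.8 -0.2  0.5] T [0.1  0.36 0.43] op 0.578 q [-0.25  0.33  1.79 -0.    1.02 -0.01]
shift cm [ 0.19 -0.1   0.04]
1 rotvec [-1.849e+00  5.000e-03 -1.000e-03]
-1 rotvec [ 1.292e+00 -1.000e-03 -5.000e-03]
```

```bash
for i in 1; do python3 -m creep '0 0 0 0 0.12 0 0' | grep -v eef; python3 -c "
from h import *
to([-.0735,0,.066],[0,1,0])"|egrep '^t|^1'; done
python3 -m creep '0 0 0 0 0.12 0 0' | grep open; python3 -c "
from h import *
to([-.0735,0,.066],[0,1,0])"|egrep '^t|^1'
python3 -m creep '0 0 0 0 0.12 0 0' | grep open; python3 -c "
from h import *
to([-.0735,0,.066],[0,1,0])"|egrep '^t|^1'
python3 -m creep '0 0 0 0 0.12 0 0' | grep open; python3 -c "
from h import *
to([-.0735,0,.066],[0,1,0])"|egrep '^t|^1'
python3 -m creep '0 0 0 0 0.12 0 0' | grep open; python3 -c "
from h import *
to([-.0735,0,.066],[0,1,0])"|egrep '^t|^1'
python3 -m creep '0 0 0 0 0.12 0 0' | grep open; python3 -c "
from h import *
to([-.0735,0,.066],[0,1,0])"|egrep '^t|^1'
```

```text
time_s: 12.05
wrist_force: [1.7, 0.7, 0.4]
opening: 0.581
t 12.05 pos A [-0.0724  0.0001  0.0679] F [1.7 0.7 0.4] T [0.36 0.35 0.15] op 0.581 q [-0.25  0.33  1.79 -0.    1.02  0.12]
1 rotvec [-1.973e+00  5.000e-03 -1.000e-03]
opening: 0.58
t 12.18 pos A [-0.0724  0.0001  0.0679] F [ 2.3  0.5 -0.7] T [0.29 0.3  0.03] op 0.58 q [-0.25  0.33  1.79 -0.    1.02  0.24]
1 rotvec [-2.097e+00  5.000e-03 -2.000e-03]
opening: 0.585
t 12.3 pos A [-0.0723  0.0001  0.0679] F [1.6 0.1 0.4] T [ 0.28  0.3  -0.1 ] op 0.585 q [-0.25  0.33  1.79 -0.    1.02  0.36]
1 rotvec [-2.221e+00  5.000e-03 -2.000e-03]
opening: 0.58
t 12.43 pos A [-0.0722  0.0002  0.0679] F [ 1.3 -0.3  0.6] T [0.34 0.36 0.04] op 0.58 q [-0.25  0.33  1.79 -0.    1.02  0.49]
1 rotvec [-2.345  0.005 -0.003]
opening: 0.584
t 12.55 pos A [-0.0721  0.0001  0.0679] F [ 1.  -0.2  0.3] T [0.33 0.31 0.14] op 0.584 q [-0.25  0.33  1.79 -0.    1.02  0.61]
1 rotvec [-2.469  0.005 -0.003]
opening: 0.58
t 12.68 pos A [-0.0721 -0.0001  0.0679] F [ 1.3 -0.2  0.7] T [0.37 0.29 0.28] op 0.58 q [-0.25  0.33  1.79 -0.    1.02  0.73]
1 rotvec [-2.592  0.005 -0.003]
```

```bash
python3 -m creep '0 0 0 0 0.12 0 0;0 0 0 0 0.12 0 0' | grep open; python3 -c "
from h import *
to([-.0735,0,.066],[0,1,0])"|egrep '^t|^1'
python3 -m creep '0 0 0 0 0.12 0 0;0 0 0 0 0.12 0 0' | grep open; python3 -c "
from h import *
to([-.0735,0,.066],[0,1,0])"|egrep '^t|^1'
python3 -m creep '0 0 0 0 0.12 0 0' | grep open; python3 -c "
from h import *
to([-.0735,0,.066],[0,1,0])"|egrep '^t|^1'
python3 -m creep '0 0 0 0 0.12 0 0' | grep open; python3 -c "
from h import *
to([-.0735,0,.066],[0,1,0])"|egrep '^t|^1'
python3 -m creep '0 0 0 0 0 0 0;0 0 0 0 0 0 0' | grep open; python3 -c "
from h import *
to([-.0735,0,.066],[0,1,0])
p,d=ctrl.camera('wrist');cv2.imwrite('pics/w3.png',p)"|egrep '^t|^1'
```

```text
opening: 0.582
t 12.93 pos A [-0.072  -0.0002  0.0679] F [ 1.1 -0.1  0.2] T [0.46 0.19 0.02] op 0.582 q [-0.25  0.33  1.79 -0.    1.02  0.98]
1 rotvec [-2.84   0.005 -0.003]
opening: 0.582
t 13.18 pos A [-0.0719 -0.0003  0.0679] F [ 0.7 -0.7  0.3] T [0.44 0.08 0.2 ] op 0.582 q [-0.25  0.33  1.79 -0.    1.02  1.23]
1 rotvec [-3.088  0.004 -0.004]
opening: 0.583
t 13.3 pos A [-0.0718 -0.0004  0.0679] F [ 0.9 -2.  -0.2] T [0.27 0.15 0.54] op 0.583 q [-0.25  0.33  1.79 -0.    1.02  1.35]
1 rotvec [ 3.071 -0.004  0.005]
opening: 0.582
t 13.43 pos A [-0.0719 -0.0006  0.0679] F [-0.6 -0.9  1. ] T [0.46 0.21 0.19] op 0.582 q [-0.25  0.33  1.79 -0.    1.02  1.48]
1 rotvec [ 2.948 -0.004  0.004]
opening: 0.577
t 13.68 pos A [-0.0719 -0.0006  0.0679] F [-0.4 -1.2  1.1] T [0.48 0.14 0.16] op 0.577 q [-0.25  0.33  1.79 -0.    1.02  1.47]
1 rotvec [ 2.951 -0.003  0.004]
```

View pics/w3.png

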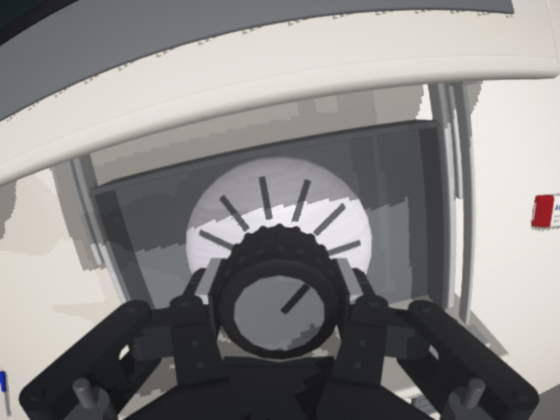

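```bash
python3 -m creep '0.8 0 0 0 0 0 0;0.8 0 0 0 0 0 0;0.8 0 0 0 0 0 0;0.8 -3 0 0 0 0 0;0.8 -4 0 0 0 0 0;0.5 -2 0 0 0 0 0;0 0 0 0 -0.15 0 0;0 0 0 0 -0.04 0 0'; python3 - <<'E'
from h import *
np.set_printoptions(precision=4,suppress=True)
to([-.16,-.078,.14],[0,1,0])
for n in ("top","side"):
    p,d=ctrl.camera(n);cv2.imwrite(f"pics/{n}3.png",p[100:300,170:400].repeat(3,0).repeat(3,1));A=(cloud(n,d)-O)@RA
    A=A[100:320,170:400].reshape(-1,3)
    for nm,m in (("handle",(abs(A[:,0]+.185)<.025)&(A[:,2]>.118)&(A[:,2]<.13)&(abs(A[:,1]-.03)<.045)),
       ("tab",(abs(A[:,0]+.161)<.025)&(abs(A[:,1]+.078)<.025)&(A[:,2]>.091)&(A[:,2]<.1)),("paneltop",(abs(A[:,0]+.14)<.025)&(abs(A[:,1])<.1)&(A[:,2]>.101)&(A[:,2]<.107)) ):
        B=A[m];print(n,nm,len(B))
        if len(B):print(B.mean(0),np.percentile(B,[2,98],axis=0))
E
```

```text
time_s: 14.72
eef_pos: [0.5494, -0.0207, 0.1607]
eef_rot: [0.017, 0.708, 0.014, -0.706]
wrist_force: [0.5, -0.6, 0.1]
opening: 0.161
t 14.72 pos A [-0.0722 -0.0006  0.1607] F [ 0.5 -0.6  0.1] T [ 0.04 -0.04 -0.  ] op 0.161 q [-0.25  0.2   1.74 -0.    1.2   1.28]
shift cm [2.07 7.66 8.85]
1 rotvec [-3.133  0.006 -0.004]
-1 rotvec [ 0.008 -0.003 -0.004]
top handle 47
[-0.1828 -0.0047  0.1237] [[-0.1883 -0.0143  0.1198]
 [-0.179   0.0107  0.1273]]
top tab 213
[-0.1608 -0.0813  0.0956] [[-0.176  -0.095   0.0922]
 [-0.1441 -0.0657  0.0991]]
top paneltop 240
[-0.1391  0.0104  0.1032] [[-0.1428 -0.0965  0.1011]
 [-0.1353  0.0968  0.1058]]
side handle 0
side tab 0
side paneltop 0
```

View pics/side3.png

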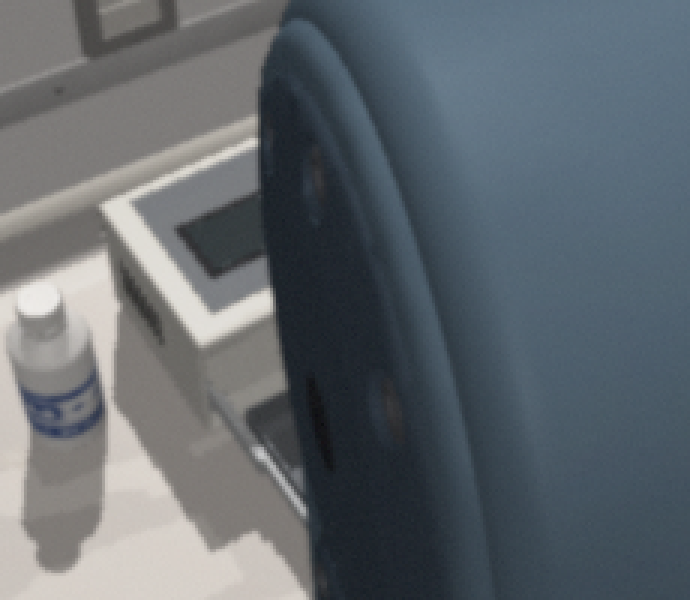

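View pics/top3.png

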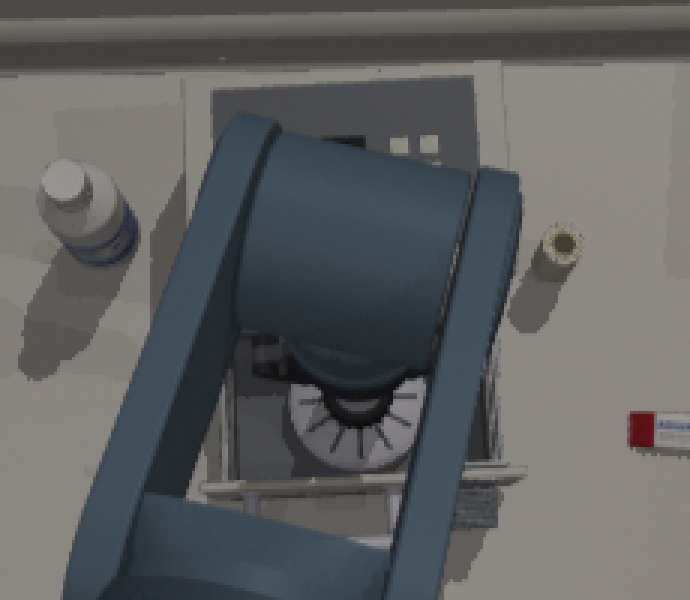

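```bash
python3 -m creep '0 0 4 4.3 0 0 0;0 0 3.8 4.2 0 0 0;0 2 0 0 0 0 0;0 0 0 0 0 0 0'; python3 - <<'E'
from h import *
to([-.157,-.078,.1],[0,-1,0])
E
```

```text
time_s: 15.32
eef_pos: [0.4659, -0.1045, 0.1401]
eef_rot: [0.015, 0.708, 0.012, -0.706]
wrist_force: [0.5, 0.3, 0.1]
opening: -0.001
t 15.32 pos A [-0.1587 -0.0813  0.1401] F [0.5 0.3 0.1] T [-0.03  0.01 -0.  ] op -0.001 q [-0.47  0.07  1.93 -0.    1.14  1.06]
shift cm [ 4.01 -0.35 -0.15]
1 rotvec [ 0.003 -0.003 -0.004]
-1 rotvec [-3.139  0.007 -0.005]
```

```bash
python3 -m creep '0 2 -0.3 0 0 0 0;0 1.5 0 0 0 0 0;0 0 0 0 0 0 0'; python3 - <<'E'
from h import *
to([-.157,-.078,.1],[0,-1,0])
p,d=ctrl.camera("wrist");cv2.imwrite("pics/w4.png",p)
E
```

```text
time_s: 15.7
eef_pos: [0.4678, -0.1016, 0.1059]
eef_rot: [0.016, 0.709, 0.012, -0.705]
wrist_force: [0.1, 0.1, 0.5]
opening: 0.002
t 15.7 pos A [-0.1567 -0.0785  0.1059] F [0.1 0.1 0.5] T [-0.02  0.01 -0.02] op 0.002 q [-0.46  0.12  1.95 -0.    1.06  1.07]
shift cm [ 0.59 -0.05  0.04]
1 rotvec [ 0.003 -0.006 -0.006]
-1 rotvec [-3.138  0.009 -0.009]
```

View pics/w4.png

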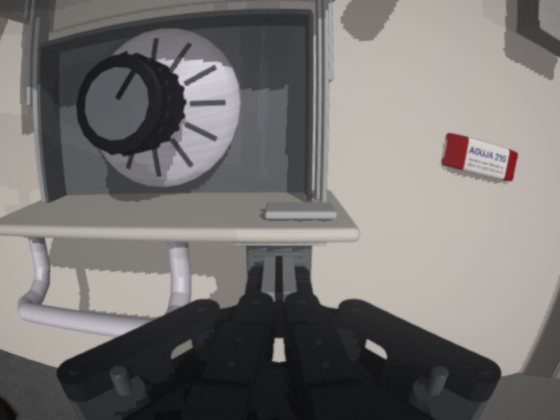

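Closed fingertips (~(279,265)) sit centred over the grey tab (columns 248–312), in front of the panel. Pressing.

```bash
python3 -m creep '0 1 0 0 0 0 0;0 0.7 0 0 0 0 0;0 0.2 0 0 0 0 0'; python3 - <<'E'
from h import *
to([-.157,-.078,.088],[0,-1,0])
E
```

```text
time_s: 16.12
eef_pos: [0.4698, -0.1023, 0.0883]
eef_rot: [0.017, 0.71, 0.012, -0.704]
wrist_force: [-0.8, 1.1, 4.9]
opening: -0.001
t 16.12 pos A [-0.1547 -0.0792  0.0883] F [-0.8  1.1  4.9] T [0.12 0.34 0.02] op -0.001 q [-0.46  0.15  1.96 -0.    1.02  1.07]
shift cm [ 0.02 -0.12  0.23]
1 rotvec [ 0.004 -0.009 -0.007]
-1 rotvec [-3.138  0.011 -0.014]
```

```bash
python3 -m creep '0 0.25 0 0 0 0 0;0 0.15 0 0 0 0 0'; python3 -c "
from h import *
to([-.157,-.078,.088],[0,-1,0])"
python3 -m creep '0 0.1 0 -0.5 0 0 0;0 0.1 0 -0.6 0 0 0;0 0.1 0 -0.6 0 0 0'; python3 -c "
from h import *
to([-.157,-.078,.088],[0,-1,0])"
```

```text
time_s: 16.38
eef_pos: [0.4712, -0.1024, 0.0858]
eef_rot: [0.017, 0.711, 0.011, -0.703]
wrist_force: [-2.1, 4.4, 16.3]
opening: -0.001
t 16.38 pos A [-0.1533 -0.0794  0.0858] F [-2.1  4.4 16.3] T [ 0.74  0.31 -0.04] op -0.001 q [-0.46  0.16  1.96 -0.    1.01  1.07]
shift cm [-0.23 -0.14  0.36]
1 rotvec [ 0.004 -0.011 -0.008]
-1 rotvec [-3.138  0.012 -0.018]
time_s: 16.75
eef_pos: [0.4903, -0.1016, 0.086]
eef_rot: [0.017, 0.712, 0.011, -0.702]
wrist_force: [-2.5, 1.5, 9.2]
opening: -0.004
t 16.75 pos A [-0.1342 -0.0792  0.086 ] F [-2.5  1.5  9.2] T [ 0.38  0.38 -0.01] op -0.004 q [-0.44  0.19  1.92  0.    1.01  1.09]
shift cm [-0.24 -0.13  2.28]
1 rotvec [ 0.003 -0.015 -0.008]
-1 rotvec [-3.138  0.012 -0.023]
```

```bash
python3 -m creep '0 0.1 0 -1 0 -0.01 -0.005;0 0.1 0 -1.2 0 0 0;0 0.1 0 -1.5 0 0 0;0 0.05 0 -1.5 0 0 0;0 0.05 0 -1.5 0 0 0'; python3 -c "
from h import *
to([-.012,-.078,.088],[0,-1,0])"
```

```text
time_s: 17.38
eef_pos: [0.5604, -0.0989, 0.0863]
eef_rot: [0.015, 0.71, 0.013, -0.704]
wrist_force: [-3.1, 0.1, 5.3]
opening: 0.0
t 17.38 pos A [-0.064  -0.0791  0.0863] F [-3.1  0.1  5.3] T [ 0.04  0.39 -0.03] op 0.0 q [-0.38  0.33  1.74  0.    1.06  1.15]
shift cm [-0.13 -0.09 -5.21]
1 rotvec [ 0.003 -0.007 -0.003]
-1 rotvec [-3.138  0.005 -0.011]
```

```bash
python3 -m creep '0 0.05 0 -1.5 0 0 0;0 0.05 0 -1.3 0 0 0;0 0.05 0 -1 0 0 0;0 0.05 0 -0.5 0 0 0;0 0 0 -0.2 0 0 0'; python3 -c "
from h import *
to([-.012,-.078,.088],[0,-1,0])"
```

```text
time_s: 18.0
eef_pos: [0.6087, -0.0971, 0.0872]
eef_rot: [0.015, 0.71, 0.013, -0.704]
wrist_force: [-1.0, 1.5, 4.6]
opening: 0.001
t 18.0 pos A [-0.0157 -0.079   0.0872] F [-1.   1.5  4.6] T [0.13 0.32 0.05] op 0.001 q [-0.35  0.42  1.61 -0.    1.1   1.18]
shift cm [-0.08 -0.1  -0.37]
1 rotvec [ 0.004 -0.009 -0.004]
-1 rotvec [-3.138  0.006 -0.015]
```

```bash
python3 -m creep '0 0 0 -0.3 0 0 0;0 0 0 -0.3 0 0 0'; python3 -c "
from h import *
to([-.012,-.078,.088],[0,-1,0])"
python3 -m creep '0 0 0 -0.3 0 0 0;0 0 0 -0.3 0 0 0'; python3 -c "
from h import *
to([-.012,-.078,.088],[0,-1,0])"
```

```text
time_s: 18.25
eef_pos: [0.6146, -0.0969, 0.088]
eef_rot: [0.016, 0.71, 0.013, -0.704]
wrist_force: [-11.9, 0.1, 7.6]
opening: -0.002
t 18.25 pos A [-0.0098 -0.079   0.088 ] F [-11.9   0.1   7.6] T [-0.11  2.2  -0.03] op -0.002 q [-0.35  0.43  1.59 -0.    1.1   1.18]
shift cm [-0.   -0.11  0.22]
1 rotvec [ 0.004 -0.008 -0.004]
-1 rotvec [-3.138  0.006 -0.013]
time_s: 18.5
eef_pos: [0.6145, -0.0969, 0.088]
eef_rot: [-0.016, -0.705, -0.013, 0.709]
wrist_force: [-15.8, -0.2, 14.0]
opening: -0.001
t 18.5 pos A [-0.0099 -0.0791  0.088 ] F [-15.8  -0.2  14. ] T [-0.04  2.38 -0.07] op -0.001 q [-0.34  0.44  1.58 -0.01  1.12  1.19]
shift cm [ 0.   -0.11  0.21]
1 rotvec [ 0.005  0.007 -0.003]
-1 rotvec [-3.137  0.005  0.011]
```

```bash
python3 -m creep '0 -0.5 0 0.1 0 0 0;0 -1.5 0 0 0 0 0;0 -3 0 0 0 0 0;0 -4 0 3 0 0 0;0 -3 0 6 0 0 0;0 0 0 6 0 0 0;0 0 0 6 0 0 0;0 0 0 6 0 0 0;0 0 0 0 0 0 0'; python3 - <<'E'
from h import *
np.set_printoptions(precision=4,suppress=True)
to([-.157,-.078,.088],[0,-1,0])
for n in ("top","side"):
    p,d=ctrl.camera(n);cv2.imwrite(f"pics/{n}4.png",p[100:300,150:400].repeat(3,0).repeat(3,1));A=(cloud(n,d)-O)@RA
    A=A[100:320,150:400].reshape(-1,3)
    for nm,m in (("handle",(abs(A[:,0]+.045)<.025)&(A[:,2]>.121)&(A[:,2]<.13)&(abs(A[:,1]-.03)<.045)),
       ("tab",(abs(A[:,0]+.018)<.015)&(abs(A[:,1]+.078)<.014)&(A[:,2]>.07)&(A[:,2]<.105)) ):
        B=A[m];print(n,nm,len(B))
        if len(B):print(B.mean(0),np.percentile(B,[2,98],axis=0))
E
```

```text
time_s: 19.62
eef_pos: [0.3435, -0.1085, 0.2144]
eef_rot: [0.018, 0.707, 0.011, -0.707]
wrist_force: [0.3, -0.3, -0.3]
opening: 0.0
t 19.62 pos A [-0.2811 -0.0809  0.2144] F [ 0.3 -0.3 -0.3] T [-0.01 -0.07 -0.  ] op 0.0 q [-0.63 -0.34  2.12 -0.01  1.35  0.9 ]
shift cm [ 12.64  -0.34 -12.41]
1 rotvec [ 0.006 -0.001 -0.01 ]
-1 rotvec [-3.136  0.015 -0.001]
top handle 217
[-0.0428  0.0309  0.1242] [[-0.0482 -0.0128  0.1212]
 [-0.0372  0.0742  0.1276]]
top tab 162
[-0.0179 -0.0779  0.0956] [[-0.0318 -0.0909  0.0929]
 [-0.0037 -0.0645  0.0984]]
side handle 212
[-0.0438  0.0318  0.1254] [[-0.0487 -0.0136  0.1212]
 [-0.0372  0.0735  0.1292]]
side tab 131
[-0.019  -0.0776  0.0974] [[-0.0325 -0.0913  0.0938]
 [-0.0035 -0.0645  0.1001]]
```

View pics/side4.png

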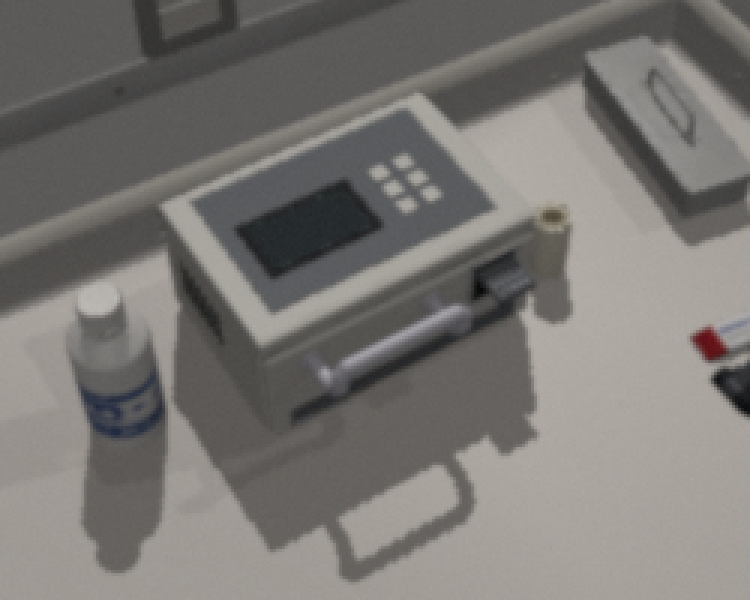

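View pics/top4.png

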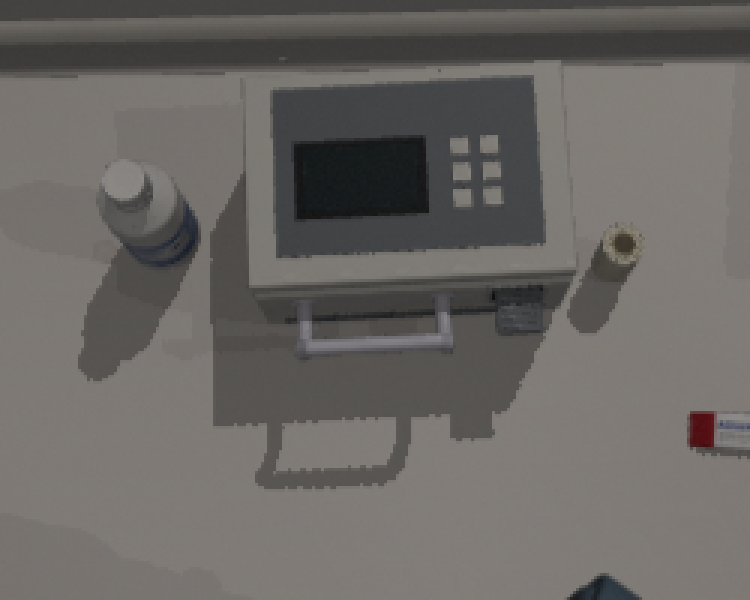

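```bash
python3 - <<'E'
from h import *
for n in ("top","side"):
    d0=np.load(f"pics/{n}0.npy");p,d1=ctrl.camera(n)
    for d in (d0,d1):
        A=((cloud(n,d)-O)@RA)[100:320,150:400].reshape(-1,3)
        B=A[(abs(A[:,0]+.045)<.025)&(A[:,2]>.121)&(A[:,2]<.13)&(abs(A[:,1]-.03)<.045)];print(n,len(B),B.mean(0).round(4))
    im0=cv2.imread(f"pics/{n}0.png")
    df=cv2.absdiff(im0,p).max(2);ys,xs=np.where(df[110:250,170:420]>40);print("changed px",len(xs))
E
```

```text
top 211 [-0.0418  0.031   0.1243]
top 217 [-0.0428  0.0299  0.1242]
changed px 0
side 195 [-0.0428  0.0312  0.1254]
side 210 [-0.0437  0.0311  0.1253]
changed px 1997
```

```bash
python3 -c "
from bench import ctrl
print(ctrl.hand_in(), ctrl.get_obs()['time_s'])"
```

```text
the job is handed in; nothing more can be done
the job is handed in; nothing more can be done
```

I pulled the drawer out past its lock, tightened the knob until it clicked, and pressed the tab to push the drawer home. The job is handed in at about 20 s; the hand-in reports no verdict.

- **Drawer out:** the gripper pulled the handle about 143 mm, and the side camera put it at about 144 mm afterwards. I did not separately test that the tooth had caught.
- **Knob:** I turned it about 3.3 rad clockwise. The turning torque climbed to 0.4–0.5 N m and fell back about every 0.7 rad, so I judge it clicked at least twice. The index line kept its place against the jaws, so the grip did not slip. The clutch value itself can't be read directly.
- **Tab and return:** I pressed the tab down to its stop (16 N) and pushed the drawer in until it stopped against about 16 N.
- **Last checks:** against the first pictures, the handle reads about 1 mm further out, within measuring error and the 4 mm allowed. The tab is back at its full height of about 96–97 mm, and the arm is clear.
- **Bottle, tape roll and needle packet:** the top view shows no change around them from the start. The side view did show changed pixels, which I put down to the arm being in that view and did not check further.

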